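Close the washer's lint strainer with its capstan screw clamp

TASK

The washer's lint strainer has been cleaned and has to be closed again: set the loose lid gently and squarely into the pot's mouth, then swing the clamp arm with its spoked wheel back over the lid until it stands against its stop. Wind the wheel down clockwise (seen from above), pushing spoke after spoke, until its pad clamps the lid snug: keep on until a spoke takes about one and three quarter times the push that it needed while the screw still ran free, and then stop, because well over twice that push crushes the gasket. Leave the nail brush, the soap and the screwdriver where they lie.

Things in the scene. Friction and masses are not known exactly. Their poses are not given: they have to be found in the camera images.
- pot: Fixed steel strainer pot on a black ribbed mat over the washer's top. Foot 124 mm across, rim 116 mm across and 65 mm high; a rubber gasket in the rim stands 1 to 3 mm proud, by its wear. Bore 85 mm. Origin: centre of its underside, z up. Its +x points from its axis to the davit post 85 mm away, roughly to the robot's right. Brass hose tails along its +y and -y, to 91 mm, 30 mm up.
- mouth (a point): Centre of the pot's mouth, 67 mm over the pot's origin: the top of the gasket, give or take 1 mm. Bore free below for 18 mm (then a wire basket).
- post (a point): Top of the davit post, on the vertical axis about which the clamp arm swings, 164 mm over the pot's origin and 85 mm from the pot's axis.
- swing_arm (a joint): Angle of the grey clamp arm about the post, rad. 0: against its stop, the wheel on the pot's axis. Grows anticlockwise seen from above; starts at 2.1 to 2.5, close it clockwise. Friction holds it: about 4 N at the hub moves it. Arm top 158 mm over the pot's origin. Pushing spokes on the side far from the post keeps the arm on its stop; between hub and post it can come off.
- hub (a point): On the wheel's axis, 85 mm from the post axis, at the middle of the spokes' thickness; turns with the wheel. Four round steel spokes 11 mm thick along this frame's +x, +y, -x and -y; gaps between them are open from above. The hub is 34 mm across. Clockwise seen from above winds the screw and wheel down, 2.55 mm a radian. The arm and its nut end 19 mm or more below this point.
- cap (a point): Centre of the top of the wheel's cap: a plain cylinder 29 mm across on the wheel's axis, from 11 to 34 mm above the hub point, so this point is 34 mm above it. Pushing sideways on the cap swings the arm without turning the wheel.
- spoke_end (a point): Centre of the black ball (21 mm across) at the end of the spoke along the hub frame's +x, 78 mm from the axis. All four spokes end in such a ball.
- screw: Screw and swivel pad; moves up and down with the wheel, does not turn. Origin: centre of the pad's underside (26 mm across), 80 mm below the hub point. Starts 6 to 14 mm above the top of a seated lid. Runs free at about 0.35 N m (6 N at 58 mm from the axis), stays where left, also loaded. On the lid the moment climbs 0.026 N m per 10 N of clamping, steeply: free to overtight in 0.1 to 0.3 rad.
- lid: Loose steel lid, about 0.35 kg, right way up on the mat (mat top 8 mm over z = 0). From below: spigot 80 mm across, 10 mm high, chamfered; flange 112 mm across from 10 to 18 mm; round grip boss 30 mm across from 18 to 43 mm. Origin: centre of the spigot's underside, z up. Seated, the spigot is in the bore, the flange on the gasket and the origin 56 to 58 mm over the pot's origin.
- brush: Bystander: purple nail brush 30 x 85 x 23 mm at the back of the mat. Origin: centre of its underside.
- soap_bar: Bystander: pink bar of soap 51 x 80 x 24 mm at the back of the mat. Origin: centre of its underside.
- driver: Bystander: red-handled screwdriver, 180 mm long, on the worktop right of the washer. Origin: centre of its underside.

How it is judged:
By the outcome, as a careful person would: the job done as asked, in the order asked, and still so for the second after the job is handed in, with the robot touching nothing.
It also fails if it takes over 72 s, if anything falls off the work surface, if the arm or the gripper's body presses on something with over 40 N, if the wrist force passes 120 N, or if a joint passes its speed limit or range.

ROBOT

A 6-joint arm with a two-finger parallel gripper is mounted at the origin on a cart in front of the work surface, level with it; the furniture and walls round the work are solid. World frame = base frame: x ahead of the robot, y to its left, z up, the work surface at z = 0. Lengths are in m, angles in rad, forces in N, time in s.
With the tool pointing down it reaches from about 0.2 to 0.875 m from the base axis. Payload 3.4 kg.
Tool frame: the origin (TCP) lies midway between the tips of the shut fingers; the grasp point (between the pads) lies 19 mm behind it; z points along the fingers, y is the line along which they close (so a half turn about z gives the same grasp; the last joint's range is limited). The gripper opens to 94 mm and grips with 3 to 60 N. Pads are 16 mm wide; open, the fingers measure 119 mm over their backs; the gripper's body (75 mm by 177 mm) begins 78 mm behind the grasp point.
Start: joints at [1.199, 0.276, 1.505, -0, 1.361, -0.121], TCP at [0.143, 0.557, 0.205] pointing down, gripper open.
Joint ranges: [-2.89, 2.89], [-0.75, 2.08], [0.22, 2.7], [-1.18, 4.32], [0.11, 2.71], [-2.7, 2.7]. Speed limits (rad/s): [2.57, 2.57, 3.14, 3.14, 3.14, 3.14].

INTERFACE

Orientations are given as a unit quaternion [w, x, y, z].
In Python, from plant import bot, imaging, close_job gives the robot as it stands.
- The arm moves only by the tool move_arm, never from a script. Its argument "moves" is a list of rows, each a list of 7 numbers: the opening, from 0 (shut) to 1 (fully open), then the shift along the tool's x, y, z normalised to -1 to 1, where 1 is 0.25 m, then the turn, a rotation vector about the tool's x, y, z normalised to -1 to 1, where 1 is 180 degrees. A call has 1 to 8 rows; each row is the pose to reach, as a shift and turn from the pose commanded when the call began, along the tool's axes at that moment, turning the shorter way round; what a row does not reach only later rows make up. A row lasts 1/8 s, in which the tool goes at most 62.5 mm and 10.7 degrees, less where a joint would pass 70% of its speed; a pose out of reach is approached as far as the arm can. A call with a number of a shift or a turn outside -1 to 1 is refused whole. A call with a gripper value outside its range is refused whole. The fingers move at their own pace and stop on an object; "newtons" is the grip in N (left out, the last holds). Time passes only in rows, so rows that repeat a pose let the fingers close. It gives the time, the measured TCP pose, the force, the opening and the grip force at its end, in the units of the state.
- bot.observe(): the state, without advancing time (a new reading comes with each control period).
- imaging.read_camera(name): name is "side" or "top"; returns the picture (480x640x3 uint8, red, green, blue); there is no depth.
- imaging.get_calibration(name): a dict with "fov_y" (degrees; the focal length in pixels is half the picture's height over the tangent of half this angle, whatever the lens; pixels are square), "cx", "cy" (the principal point, pixels), "origin" and "rotation" of the camera in the world. Camera axes: x right, y down, z forward; pixel columns grow to the right and rows downward; lengths in m; the calibration is good to about 2 mm. A picture is of the moment at which its call begins. get_calibration takes no time and is no camera call.
- close_job(): hands the job in; it is judged then, once.
The state is a dict: "time_s": time; "joint_positions": joint angles; "qvel": joint speeds; "joint_efforts": joint torques, N m; "tcp_pos": TCP position; "orientation": TCP orientation; "ft_force": force on the tool from outside, world axes, zero at the start; "torque": the same for the moment, N m; "gripper_width": opening from 0.0 (shut) to 1.0 (fully open); "grip_force": force on a finger pad.
Only numpy, scipy, OpenCV 4.12 (cv2) and the standard library are available. Lean on these libraries where they do the work, as an engineer would, in place of code of your own. Each camera call takes 0.05 s, during which the arm holds its last target. There are 200 camera calls.

## Working session

There is one attempt and no reset: what is moved stays moved. The work goes in short steps, Python scripts to look and compute and a tool call to move; the robot and the scene stay as the last step left them, time stands still between calls to the robot, and variables do not carry over. Pictures are saved under pics/ and viewed, at most 10 in all, crops included, and the job is handed in when it is done.

Besides the shell and the picture viewer there is one more tool, called after "Request:" as a command line: name --pt "numbers of a row" for each row, then --argument value for the rest. move_arm: Moves the arm, as the interface text tells. Scaled input: -1 to 1 covers 0.25 m each way for a shift and 180 degrees each way for a turn. Its arguments: {"type":"object","properties":{"moves":{"type":"array"},"newtons":{"type":"number"}},"required":["moves"]}

```bash
mkdir -p pics; ls
python3 - <<'E'
from plant import bot, imaging
import cv2
for n in ("side","top"):
    im=imaging.read_camera(n); cv2.imwrite(f"pics/{n}0.png",im[:,:,::-1]); c=imaging.get_calibration(n); print(n,c)
print(bot.observe())
E
```

```text
pics
side {'fov_y': 53.31637338592889, 'cx': 321.5902117412814, 'cy': 231.0176476961815, 'origin': array([ 0.25291973, -0.78983501,  0.84612426]), 'rotation': array([-0.40096325,  0.89591039, -0.1713987 ,  0.08482647])}
top {'fov_y': 44.774918530108465, 'cx': 326.45557783584144, 'cy': 238.47925160447227, 'origin': array([ 0.41743883, -0.07255217,  1.35491595]), 'rotation': array([-0.03389488,  0.7159    , -0.69604922,  0.04305594])}
{'time_s': 0.1, 'joint_positions': array([ 1.19899852e+00,  2.76512999e-01,  1.50597758e+00, -3.98041835e-05,
        1.36071847e+00, -1.21017372e-01]), 'qvel': array([ 6.04102571e-04,  1.93874866e-04, -3.40882072e-03,  7.96891607e-04,
        3.50235790e-04,  4.26743390e-05]), 'joint_efforts': array([ 1.43296700e-03, -4.05455911e+01, -2.37779528e+01,  7.01580453e-02,
        2.98436685e-02, -5.31708736e-05]), 'tcp_pos': array([0.14253613, 0.55652977, 0.20471349]), 'orientation': array([-1.78262707e-04,  1.25057724e-01,  9.92149138e-01, -7.88529663e-04]), 'ft_force': array([-0.4375877 , -0.43592529, -1.69183096]), 'torque': array([ 0.01950161,  0.00828449, -0.00626833]), 'grip_force': 0.0, 'gripper_width': 1.0005867604906447}
```

View pics/side0.png

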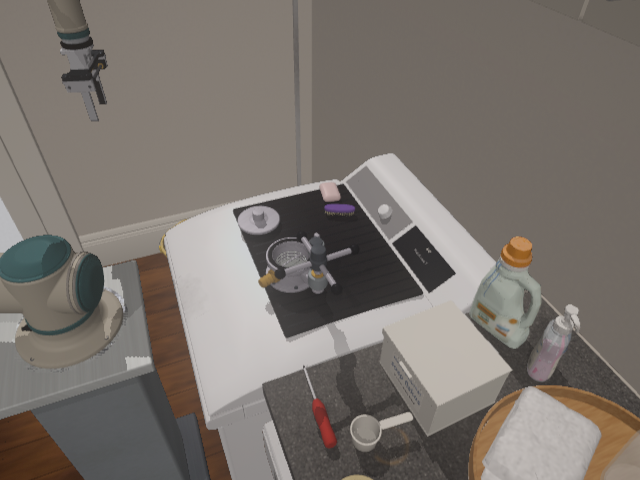

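View pics/top0.png

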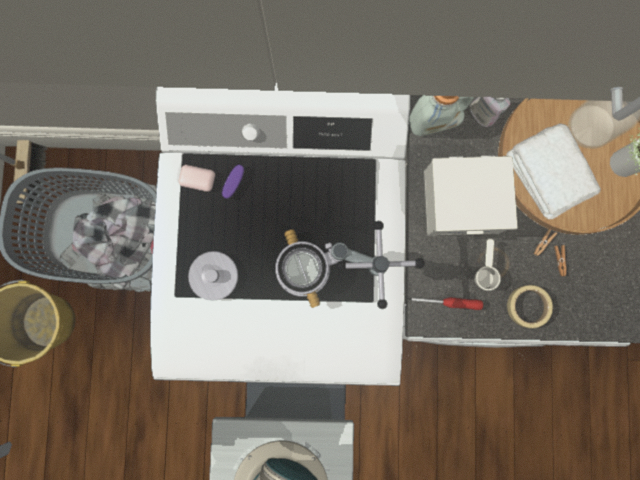

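```bash
cat > h.py <<'E'
import numpy as np, cv2
from scipy.spatial.transform import Rotation as R
from plant import bot, imaging
def cal(n):
    c=imaging.get_calibration(n); q=c['rotation']
    f=240/np.tan(np.radians(c['fov_y']/2)); 
    return f,c['cx'],c['cy'],np.array(c['origin']),R.from_quat([q[1],q[2],q[3],q[0]]).as_matrix()
def ray(n,u,v):
    f,cx,cy,o,M=cal(n); d=M@np.array([(u-cx)/f,(v-cy)/f,1]); return o,d/np.linalg.norm(d)
def onz(n,u,v,z):
    o,d=ray(n,u,v); return o+d*(z-o[2])/d[2]
def proj(n,p):
    f,cx,cy,o,M=cal(n); q=M.T@(np.array(p)-o); return np.array([f*q[0]/q[2]+cx,f*q[1]/q[2]+cy])
def tri(u1,u2):
    o1,d1=ray('top',*u1);o2,d2=ray('side',*u2)
    A=np.stack([d1,-d2],1); t=np.linalg.lstsq(A,o2-o1,rcond=None)[0]
    a,b=o1+d1*t[0],o2+d2*t[1]; return (a+b)/2,np.linalg.norm(a-b)
E
python3 - <<'E'
from h import *
t=cv2.imread('pics/top0.png'); s=cv2.imread('pics/side0.png')
def crop(im,x,y,w,h,k,name):
    c=cv2.resize(im[y:y+h,x:x+w],None,fx=k,fy=k,interpolation=cv2.INTER_CUBIC); cv2.imwrite(name,c)
crop(t,270,205,160,120,5,'pics/tc.png'); crop(s,228,195,150,110,5,'pics/sc.png')
hsv=cv2.cvtColor(t,cv2.COLOR_BGR2HSV)
# lid: bright on mat
m=((hsv[...,2]>90)&(hsv[...,1]<60)).astype(np.uint8); m[:, :182]=0; m[:225]=0; m[298:]=0; m[:,250:]=0
cs,_=cv2.findContours(m,cv2.RETR_EXTERNAL,cv2.CHAIN_APPROX_NONE); c=max(cs,key=cv2.contourArea)
e=cv2.fitEllipse(cv2.convexHull(c)); print('lid',e,onz('top',*e[0],.026))
m=cv2.inRange(hsv,(8,110,60),(28,255,255)); m[:, :270]=0; m[:,340:]=0; m[:225]=0; m[320:]=0
n,l,st,ce=cv2.connectedComponentsWithStats(m); print([(s_[4],c_) for s_,c_ in zip(st[1:],ce[1:]) if s_[4]>15])
E
```

```text
lid ((209.25315856933594, 280.0500793457031), (49.47261047363281, 63.55902862548828), 38.76362609863281) [0.46034759 0.1756029  0.026     ]
[(np.int32(119), array([290.31092437, 236.21008403])), (np.int32(80), array([312.1875, 299.5875]))]
```

View pics/tc.png

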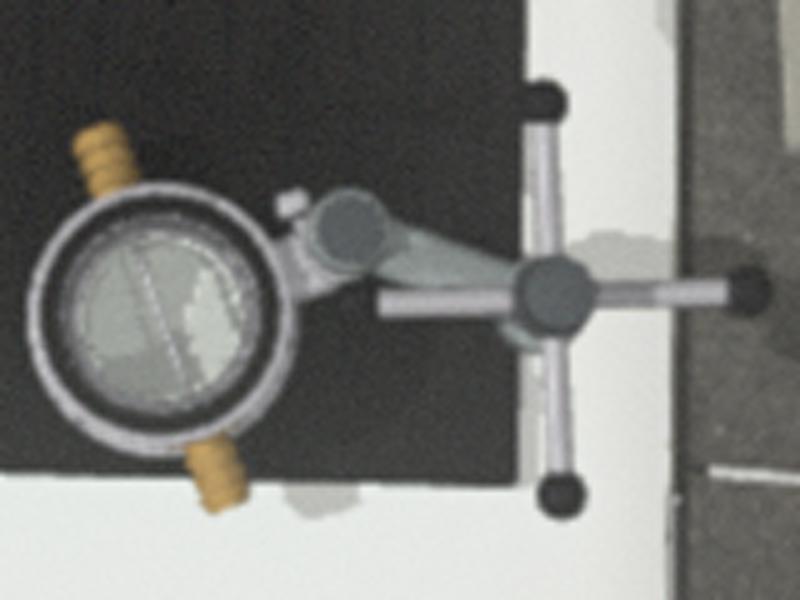

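View pics/sc.png

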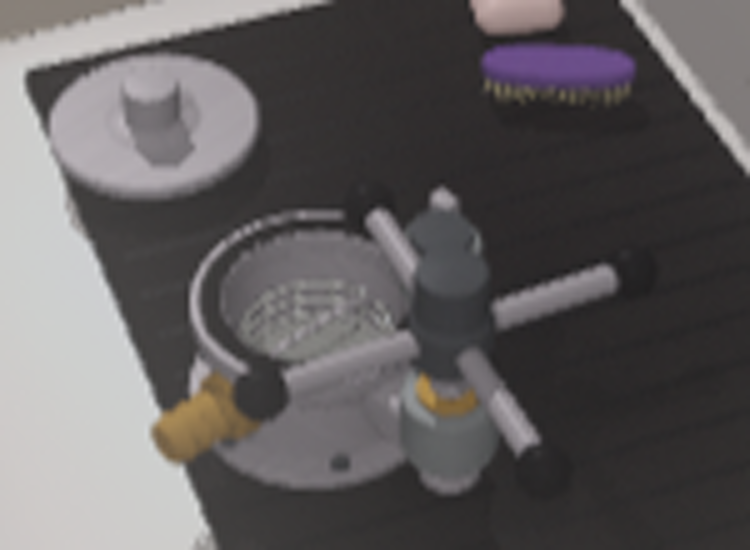

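Run:
```python
from h import *
t=cv2.imread('pics/top0.png',0)
def hc(x,y,w,h,r0,r1,z,name,k=5,p2=25):
    c=cv2.resize(t[y:y+h,x:x+w],None,fx=k,fy=k,interpolation=cv2.INTER_CUBIC)
    q=cv2.HoughCircles(c,cv2.HOUGH_GRADIENT_ALT if 0 else cv2.HOUGH_GRADIENT,1,400,param1=120,param2=p2,minRadius=int(r0*k),maxRadius=int(r1*k))
    if q is None: print(name,None); return
    u,v,r=q[0,0]; u,v,r=(u+.5)/k-.5+x,(v+.5)/k-.5+y,r/k
    f,_,_,o,_=cal('top'); p=onz('top',u,v,z); print(name,u,v,r,'mm r',r/f*(o[2]-z)*1000,p.round(4)); return p
hc(180,240,70,70,22,27,.026,'lid')
hc(195,260,30,30,5,9,.051,'boss',p2=12)
P=hc(270,235,65,65,25,29,.073,'pot')
hc(325,236,30,30,6,9,.172,'post',p2=12)
hc(365,250,30,30,6,9,.232,'cap',p2=12)
px=lambda X,Y,x,y:((X+.5)/5-.5+x,(Y+.5)/5-.5+y)
T=lambda X,Y:px(X,Y,270,205); S=lambda X,Y:px(X,Y,228,195)
print('post',onz('top',*T(351,228),.172))
print('cap',tri(T(553,295),S(452,270)))
print('balls',tri(T(748,290),S(546,470)),tri(T(546,101),S(632,272)),tri(T(562,494),S(262,390)))
print('tails',onz('top',290.31,236.21,.038),onz('top',312.19,299.59,.038))
print('boss tri',onz('side',*S(151,83),.051),onz('side',*S(154,125),.026))
print('rim side',onz('side',*S(307,310),.073))
```

```text
lid 212.9 275.3 24.4 mm r 55.65226882563415 [0.4713 0.1679 0.026 ]
boss None
pot 300.1 267.3 25.119999 mm r 55.268122118550615 [ 0.4924 -0.031   0.073 ]
post None
cap None
post [ 0.52371456 -0.1139816   0.172     ]
cap (array([ 0.4961403 , -0.19141603,  0.22807481]), np.float64(0.002702015787665202))
balls (array([ 0.50156873, -0.27198879,  0.19883069]), np.float64(0.0010927600063418467)) (array([ 0.57451746, -0.18989447,  0.19880935]), np.float64(0.00021213274400397659)) (array([ 0.41871398, -0.19895809,  0.20030994]), np.float64(0.0009308460315811631))
tails [ 0.56443949 -0.00539755  0.038     ] [ 0.42259921 -0.05939075  0.038     ]
boss tri [0.47289127 0.1681976  0.051     ] [0.47137189 0.16394755 0.026     ]
rim side [ 0.48698917 -0.04222988  0.073     ]
```

```bash
cat >> h.py <<'E'
POT=None
def row(pos,yaw,op=1.0,c0=None):
    """normalised row to world pos, tool down, tool y at yaw(deg)"""
    s=bot.observe(); q=s['orientation']; A=R.from_quat([q[1],q[2],q[3],q[0]])
    y=np.array([np.cos(np.radians(yaw)),np.sin(np.radians(yaw)),0]); z=np.array([0,0,-1.]); x=np.cross(y,z)
    B=R.from_matrix(np.stack([x,y,z],1)); d=A.inv().apply(np.array(pos)-s['tcp_pos'])/.25; r=(A.inv()*B).as_rotvec()/np.pi
    print('row',[op]+list(d.round(4))+list(r.round(4)))
def radial(n,c,r,half,ang,z=None,sign=-1,img=None):
    """world-circle edge points: search radii r±half about world c at height c[2]; sign -1 = bright to dark outward"""
    g=cv2.GaussianBlur(cv2.cvtColor(img,cv2.COLOR_BGR2GRAY),(3,3),0).astype(np.float32); pts=[]
    rr=np.arange(r-half,r+half,.0003)
    for a in ang:
        P=[proj(n,[c[0]+k*np.cos(a),c[1]+k*np.sin(a),c[2]]) for k in rr]; P=np.array(P,np.float32)
        v=cv2.remap(g,P[None,:,0],P[None,:,1],cv2.INTER_LINEAR)[0]; d=sign*np.gradient(v); i=d.argmax()
        pts.append([c[0]+rr[i]*np.cos(a),c[1]+rr[i]*np.sin(a)])
    return np.array(pts)
def fitc(p,r):
    from scipy.optimize import least_squares
    s=least_squares(lambda x:np.hypot(p[:,0]-x[0],p[:,1]-x[1])-x[2],[*p.mean(0),r],loss='soft_l1',f_scale=.001)
    return s.x,np.sqrt(np.median(s.fun**2))
E
python3 - <<'E'
from h import *
t=cv2.imread('pics/top0.png'); s=cv2.imread('pics/side0.png')
a=np.radians(np.arange(0,360,5)); 
print(onz('top',302.6,268.6,.073))
def run(im,n,c,r,half,ang,sign,name):
    for _ in range(3):
        p=radial(n,c,r,half,ang,None,sign,im); f,e=fitc(p,r); c=[f[0],f[1],c[2]]
    print(name,f.round(4),e.round(5))
run(t,'top',[.490,-.037,.073],.058,.008,a,-1,'pot rim top')
run(t,'top',[.490,-.037,.075],.0425,.006,a,1,'bore->gasket?')
run(s,'side',[.490,-.037,.073],.058,.006,np.radians(np.arange(40,200,5)),-1,'pot rim side')
run(t,'top',[.4713,.168,.026],.056,.007,a,-1,'lid top')
run(s,'side',[.4713,.168,.026],.056,.007,a,-1,'lid side')
row([.4713,.168,.13],20.9)
E
```

```text
[ 0.48965276 -0.03662556  0.073     ]Traceback (most recent call last):
  File "<stdin>", line 9, in <module>
  File "<stdin>", line 7, in run
  File "h.py", line 30, in radial
    P=[proj(n,[c[0]+k*np.cos(a),c[1]+k*np.sin(a),c[2]]) for k in rr]; P=np.array(P,np.float32)
       ~~~~^^^^^^^^^^^^^^^^^^^^^^^^^^^^^^^^^^^^^^^^^^^^
  File "h.py", line 13, in proj
    f,cx,cy,o,M=cal(n); q=M.T@(np.array(p)-o); return np.array([f*q[0]/q[2]+cx,f*q[1]/q[2]+cy])
                ~~~^^^
  File "h.py", line 5, in cal
    c=imaging.get_calibration(n); q=c['rotation']
ValueError: time passes only in moves, steps and waits
```

```bash
sed -i 's/^def cal(n):/import functools\n@functools.lru_cache(None)\ndef cal(n):/' h.py
cat > m.py <<'E'
from h import *
t=cv2.imread('pics/top0.png'); s=cv2.imread('pics/side0.png')
a=np.radians(np.arange(0,360,5)); 
def run(im,n,c,r,half,ang,sign,name):
    for _ in range(3):
        p=radial(n,c,r,half,ang,None,sign,im); f,e=fitc(p,r); c=[f[0],f[1],c[2]]
    print(name,f.round(4),e.round(5))
if __name__=='__main__':
    run(t,'top',[.490,-.037,.073],.058,.008,a,-1,'pot rim top')
    run(t,'top',[.490,-.037,.075],.0425,.006,a,1,'bore->gasket?')
    run(s,'side',[.490,-.037,.073],.058,.006,np.radians(np.arange(40,200,5)),-1,'pot rim side')
    run(t,'top',[.4713,.168,.026],.056,.007,a,-1,'lid top')
    run(s,'side',[.4713,.168,.026],.056,.007,a,-1,'lid side')
    row([.4713,.168,.13],20.9)
E
python3 m.py
```

```text
pot rim top [ 0.4906 -0.0346  0.0597] 0.00072
bore->gasket? [ 0.4854 -0.0469  0.0408] 0.00215
pot rim side [ 0.4957 -0.0358  0.061 ] 0.00045
lid top [0.4714 0.1688 0.0552] 0.00058
lid side [0.472  0.1666 0.056 ] 0.00118
row [1.0, np.float64(-1.6596), np.float64(-1.1787), np.float64(0.3005), np.float64(-0.0005), np.float64(0.0002), np.float64(0.3041)]
```

Request:
move_arm --pt "0.6 -0.83 -0.6 0 0 0 0.304" --pt "0.6 -0.83 -0.6 0 0 0 0.304" --pt "0.6 -0.83 -0.6 0 0 0 0.304" --pt "0.6 -0.83 -0.6 0 0 0 0.304" --pt "0.6 -0.83 -0.6 0 0 0 0.304" --pt "0.6 -0.83 -0.6 0 0 0 0.304"

```text
time_s: 0.85
tcp_pos: [0.3069, 0.3594, 0.2053]
orientation: [-0.0, 0.567, 0.823, -0.0]
ft_force: [0.4, 0.2, -0.5]
gripper_width: 0.596
grip_force: 0.0
```

```bash
python3 -c "
from h import *
row([.4717,.1677,.1],20.9,.6);row([.4717,.1677,.03],20.9,.6)"
```

```text
row [0.6, np.float64(-0.9513), np.float64(0.3433), np.float64(0.4208), np.float64(-0.0002), np.float64(-0.0), np.float64(-0.0003)]
row [0.6, np.float64(-0.9514), np.float64(0.3435), np.float64(0.7008), np.float64(-0.0002), np.float64(-0.0), np.float64(-0.0003)]
```

Request:
move_arm --pt "0.6 -0.951 0.343 0.42 0 0 0" --pt "0.6 -0.951 0.343 0.42 0 0 0" --pt "0.6 -0.951 0.343 0.42 0 0 0" --pt "0.6 -0.951 0.343 0.42 0 0 0" --pt "0.6 -0.951 0.343 0.42 0 0 0" --pt "0.6 -0.951 0.343 0.56 0 0 0" --pt "0.6 -0.951 0.343 0.7 0 0 0" --pt "0.6 -0.951 0.343 0.7 0 0 0"

```text
time_s: 1.85
tcp_pos: [0.47, 0.1694, 0.0289]
orientation: [-0.002, 0.566, 0.825, -0.001]
ft_force: [-0.9, 0.0, 0.1]
gripper_width: 0.6
grip_force: 0.0
```

Request:
move_arm --pt "0.25 0 0 0 0 0 0" --pt "0.25 0 0 0 0 0 0" --pt "0.25 0 0 0 0 0 0" --pt "0.25 0 0 0 0 0 0" --pt "0.25 0 0 0 0 0 0" --newtons 30

```text
time_s: 2.48
tcp_pos: [0.4715, 0.1689, 0.0313]
orientation: [0.0, 0.567, 0.824, 0.0]
ft_force: [-2.0, 0.9, 6.0]
gripper_width: 0.309
grip_force: 30.0
```

Request:
move_arm --pt "0.25 0 0 -0.04 0 0 0" --pt "0.25 0 0 -0.15 0 0 0" --pt "0.25 0 0 -0.3 0 0 0" --pt "0.25 0 0 -0.44 0 0 0" --pt "0.25 0 0 -0.44 0 0 0" --newtons 40

```text
time_s: 3.1
tcp_pos: [0.4735, 0.1691, 0.1428]
orientation: [0.002, 0.567, 0.824, 0.002]
ft_force: [0.4, -0.7, -3.5]
gripper_width: 0.312
grip_force: 40.0
```

```bash
python3 -c "
from h import *
print(bot.observe()['gripper_width'],bot.observe()['tcp_pos'],bot.observe()['ft_force'])
row([.4915,-.036,.142],20.9,.25)"
```

```text
0.3124721213580153 [0.47353193 0.16912173 0.14281069] [ 0.41766572 -0.66780978 -3.54855315]
row [0.25, np.float64(-0.7921), np.float64(-0.2257), np.float64(0.0026), np.float64(0.002), np.float64(0.0003), np.float64(0.0)]
```

Request:
move_arm --pt "0.25 -0.13 -0.038 0 0 0 0" --pt "0.25 -0.3 -0.085 0 0 0 0" --pt "0.25 -0.48 -0.137 0 0 0 0" --pt "0.25 -0.64 -0.183 0 0 0 0" --pt "0.25 -0.74 -0.211 0 0 0 0" --pt "0.25 -0.79 -0.225 0 0 0 0" --pt "0.25 -0.79 -0.225 0 0 0 0" --pt "0.25 -0.79 -0.225 0 0 0 0"

```text
time_s: 4.1
tcp_pos: [0.4889, -0.0348, 0.1399]
orientation: [-0.001, 0.567, 0.824, 0.0]
ft_force: [0.6, 0.2, -3.5]
gripper_width: 0.307
grip_force: 40.0
```

```bash
cat > look.py <<'E'
import sys
from h import *
k=sys.argv[1]
for n in ('top','side'):
    cv2.imwrite(f'pics/{n}{k}.png',imaging.read_camera(n)[:,:,::-1])
s=bot.observe(); print(s['tcp_pos'].round(4),s['ft_force'].round(1),s['time_s'])
E
python3 look.py 1; python3 -c "
import cv2,numpy as np
f=lambda p,x,y:cv2.resize(cv2.imread(p)[y:y+110,x:x+80],None,fx=5,fy=5,interpolation=cv2.INTER_CUBIC)
cv2.imwrite('pics/c1.png',np.hstack([f('pics/top1.png',262,210),f('pics/side1.png',245,175)]))"
```

```text
[ 0.4892 -0.0348  0.1403] [-0.6  1.  -4. ] 4.2
```

View pics/c1.png

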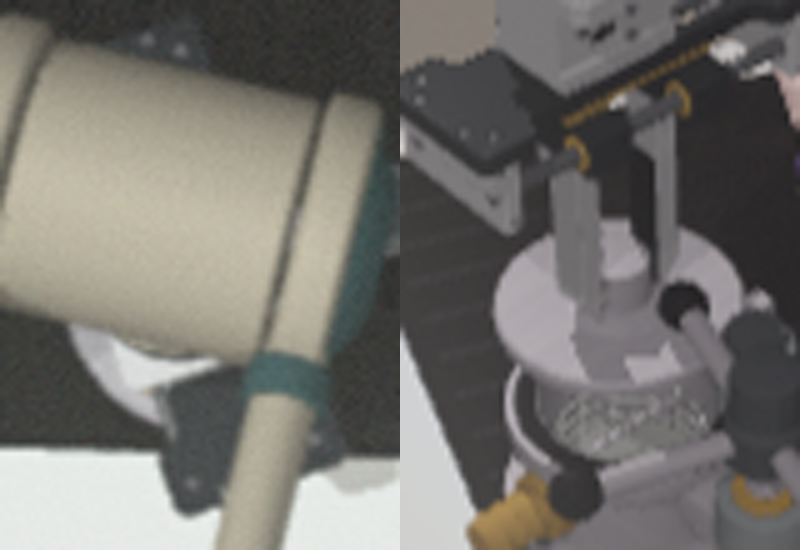

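Run:
```python
from m import *
d=lambda lo,hi:np.radians(np.arange(lo,hi,5))
g=cv2.cvtColor(t,cv2.COLOR_BGR2GRAY)
for A in (0,90,180,270): print(A,[int(g[tuple(proj('top',[.491+k*np.cos(np.radians(A)),-.035+k*np.sin(np.radians(A)),.074])[::-1].round().astype(int))]) for k in np.arange(.036,.068,.002)])
for r in (.052,.054):
    run(t,'top',[.491,-.0355,.074],r,.006,a,1,'gasket outer top')
    run(s,'side',[.491,-.0355,.074],r,.006,d(30,230),1,'gasket outer side')
run(t,'top',[.491,-.0355,.073],.058,.004,d(-20,100),-1,'rim top far side')
run(t,'top',[.491,-.0355,.073],.058,.004,d(-40,220),-1,'rim top')
s1=cv2.imread('pics/side1.png'); tc=bot.observe()['tcp_pos']; print(tc)
run(s1,'side',[tc[0],tc[1],tc[2]-.005],.056,.006,np.r_[d(60,250)],-1,'held lid side')
run(s,'side',[.4713,.168,.026],.056,.006,d(60,250),-1,'lid on mat side same arc')
```

```text
0 [159, 145, 103, 90, 99, 69, 49, 52, 80, 80, 143, 159, 95, 46, 41, 38, 36]
90 [149, 149, 118, 98, 101, 75, 56, 52, 83, 150, 176, 111, 111, 56, 48, 55, 51]
180 [140, 121, 120, 103, 71, 58, 65, 92, 148, 178, 171, 171, 170, 108, 64, 62, 68]
270 [166, 138, 124, 115, 77, 52, 61, 90, 146, 146, 166, 129, 90, 63, 49, 48, 51]
gasket outer top [ 0.4922 -0.034   0.0525] 0.0003
gasket outer side [ 0.4929 -0.0357  0.0525] 0.0006
gasket outer top [ 0.4922 -0.0342  0.0524] 0.00029
gasket outer side [ 0.4924 -0.0354  0.0522] 0.00042
rim top far side [ 0.4913 -0.0342  0.0596] 0.00065
rim top [ 0.4911 -0.0345  0.0596] 0.00037
[ 0.48915672 -0.03475141  0.14028213]
held lid side [ 0.4894 -0.0369  0.0558] 0.00069
lid on mat side same arc [0.4762 0.1642 0.0592] 0.00135
```

Request:
move_arm --pt "0.25 -0.002 0.012 0.05 0 0 0" --pt "0.25 -0.002 0.012 0.1 0 0 0" --pt "0.25 -0.002 0.012 0.14 0 0 0" --pt "0.25 -0.002 0.012 0.15 0 0 0" --pt "0.25 -0.002 0.012 0.158 0 0 0" --pt "0.25 -0.002 0.012 0.166 0 0 0" --pt "0.25 -0.002 0.012 0.174 0 0 0"

```text
time_s: 5.08
tcp_pos: [0.4926, -0.0353, 0.0971]
orientation: [0.0, 0.567, 0.824, 0.0]
ft_force: [0.1, 0.2, -3.4]
gripper_width: 0.311
grip_force: 40.0
```

Request:
move_arm --pt "0.25 0 0 0.006 0 0 0" --pt "0.25 0 0 0.012 0 0 0" --pt "0.25 0 0 0.012 0 0 0"

```text
time_s: 5.45
tcp_pos: [0.4923, -0.0352, 0.0939]
orientation: [-0.0, 0.567, 0.824, 0.0]
ft_force: [-0.5, -0.8, -3.1]
gripper_width: 0.31
grip_force: 40.0
```

Request:
move_arm --pt "0.25 0 0 0.006 0 0 0" --pt "0.25 0 0 0.012 0 0 0" --pt "0.25 0 0 0.016 0 0 0" --pt "0.25 0 0 0.016 0 0 0"

```text
time_s: 5.95
tcp_pos: [0.4923, -0.0352, 0.0898]
orientation: [-0.0, 0.567, 0.824, 0.0]
ft_force: [-0.2, -0.1, -4.2]
gripper_width: 0.309
grip_force: 40.0
```

Request:
move_arm --pt "0.25 0 0 0.004 0 0 0" --pt "0.25 0 0 0.006 0 0 0" --pt "0.25 0 0 0.006 0 0 0"

```text
time_s: 6.32
tcp_pos: [0.4923, -0.0352, 0.0884]
orientation: [-0.0, 0.567, 0.824, 0.0]
ft_force: [0.8, 0.7, -3.6]
gripper_width: 0.312
grip_force: 40.0
```

Request:
move_arm --pt "0.25 0 0 0.003 0 0 0" --pt "0.25 0 0 0.005 0 0 0" --pt "0.25 0 0 0.005 0 0 0"

```text
time_s: 6.7
tcp_pos: [0.4925, -0.0352, 0.0877]
orientation: [0.0, 0.567, 0.824, 0.0]
ft_force: [-1.1, 1.5, 0.7]
gripper_width: 0.308
grip_force: 40.0
```

Request:
move_arm --pt "0.4 0 0 0 0 0 0" --pt "0.55 0 0 0 0 0 0" --pt "0.6 0 0 0 0 0 0" --pt "0.6 0 0 -0.03 0 0 0" --pt "0.6 0 0 -0.2 0 0 0" --pt "0.6 0 0 -0.44 0 0 0" --pt "0.6 0 0 -0.68 0 0 0" --pt "0.6 0 0 -0.85 0 0 0"

```text
time_s: 7.7
tcp_pos: [0.4929, -0.0353, 0.3033]
orientation: [0.002, 0.567, 0.824, 0.001]
ft_force: [0.7, 0.1, -0.1]
gripper_width: 0.6
grip_force: 0.0
```

```bash
python3 -c "
from h import *
print(bot.observe()['joint_positions'],bot.observe()['tcp_pos'],bot.observe()['ft_force'])
row([.4965,-.1925,.275],-9,.55)"
```

```text
[-2.12508271e-01  1.08017252e-01  1.48364847e+00  9.59309511e-05
  1.54571981e+00 -5.77492012e-01] [ 0.49291526 -0.03531901  0.30332413] [ 0.73630323  0.1026428  -0.13479217]
row [0.55, np.float64(-0.5922), np.float64(-0.2114), np.float64(0.1139), np.float64(0.0013), np.float64(0.0004), np.float64(0.1662)]
```

Request:
move_arm --pt "0.55 -0.25 -0.09 0.05 0 0 0.06" --pt "0.55 -0.45 -0.16 0.1 0 0 0.12" --pt "0.55 -0.592 -0.211 0.114 0 0 0.166" --pt "0.55 -0.592 -0.211 0.114 0 0 0.166" --pt "0.55 -0.592 -0.211 0.114 0 0 0.166"

```text
time_s: 8.32
tcp_pos: [0.4958, -0.1916, 0.2715]
orientation: [-0.0, 0.76, 0.65, 0.0]
ft_force: [-0.1, 0.3, -0.3]
gripper_width: 0.55
grip_force: 0.0
```

```bash
python3 look.py 2; python3 -c "
import cv2,numpy as np
f=lambda p,x,y:cv2.resize(cv2.imread(p)[y:y+110,x:x+150],None,fx=5,fy=5,interpolation=cv2.INTER_CUBIC)
cv2.imwrite('pics/c2.png',f('pics/side2.png',240,190))"
python3 - <<'E'
from h import *
row([.4965,-.1925,.216],-9,.55)
E
```

```text
[ 0.496  -0.1911  0.2717] [ 0.  -0.1  0.7] 8.425
row [0.55, np.float64(-0.0054), np.float64(0.0027), np.float64(0.2228), np.float64(0.0002), np.float64(-0.0001), np.float64(0.0008)]
```

View pics/c2.png

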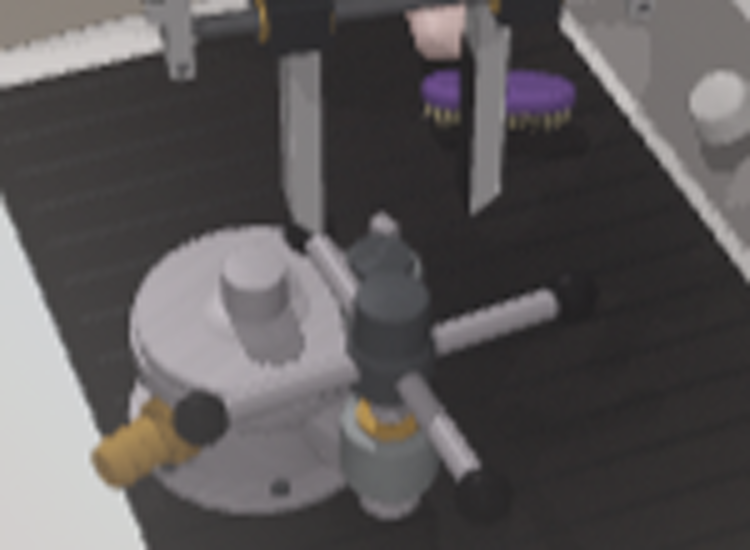

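Request:
move_arm --pt "0.55 -0.005 0.003 0.12 0 0 0" --pt "0.55 -0.005 0.003 0.218 0 0 0" --pt "0.36 -0.005 0.003 0.218 0 0 0" --pt "0.36 -0.005 0.003 0.218 0 0 0" --pt "0.36 -0.005 0.003 0.218 0 0 0"

```text
time_s: 9.05
tcp_pos: [0.4973, -0.1937, 0.2181]
orientation: [0.001, 0.76, 0.65, 0.001]
ft_force: [0.2, -1.0, 0.4]
gripper_width: 0.361
grip_force: 0.0
```

```bash
cat > arc.py <<'E'
import sys
from h import *
# arc.py phi0 phi1 n : rows following hub arc, yaw = phi+99.9-? lag 10deg
P=np.array([.5237,-.114]); p0,p1,n=map(float,sys.argv[1:4]); z=.217
for p in np.linspace(p0,p1,int(n)+1)[1:]:
    h=P+.085*np.array([np.cos(np.radians(p)),np.sin(np.radians(p))]); row([*h,z],p+99.9,.36)
E
python3 arc.py -108.9 -156 8; python3 -c "
from h import *
s=bot.observe();print(s['tcp_pos'],s['ft_force'])"
```

```text
row [0.36, np.float64(0.0042), np.float64(-0.038), np.float64(0.0043), np.float64(0.0008), np.float64(0.0002), np.float64(0.0331)]
row [0.36, np.float64(0.0155), np.float64(-0.071), np.float64(0.0042), np.float64(0.0008), np.float64(0.0001), np.float64(0.0658)]
row [0.36, np.float64(0.0301), np.float64(-0.1028), np.float64(0.0041), np.float64(0.0008), np.float64(0.0001), np.float64(0.0985)]
row [0.36, np.float64(0.0479), np.float64(-0.1328), np.float64(0.004), np.float64(0.0008), np.float64(0.0001), np.float64(0.1312)]
row [0.36, np.float64(0.0686), np.float64(-0.1609), np.float64(0.0039), np.float64(0.0008), np.float64(0.0), np.float64(0.1639)]
row [0.36, np.float64(0.0921), np.float64(-0.1867), np.float64(0.0039), np.float64(0.0008), np.float64(-0.0), np.float64(0.1966)]
row [0.36, np.float64(0.1182), np.float64(-0.21), np.float64(0.0038), np.float64(0.0008), np.float64(-0.0001), np.float64(0.2293)]
row [0.36, np.float64(0.1465), np.float64(-0.2305), np.float64(0.0037), np.float64(0.0008), np.float64(-0.0001), np.float64(0.2621)]
[ 0.49727861 -0.19369165  0.21809708] [ 0.15303228 -0.98221038  0.38411488]
```

Request:
move_arm --pt "0.36 0.004 -0.038 0.003 0 0 0.033" --pt "0.36 0.015 -0.071 0.003 0 0 0.066" --pt "0.36 0.03 -0.103 0.003 0 0 0.0985" --pt "0.36 0.048 -0.133 0.003 0 0 0.131" --pt "0.36 0.069 -0.161 0.003 0 0 0.164" --pt "0.36 0.092 -0.187 0.003 0 0 0.197" --pt "0.36 0.118 -0.21 0.003 0 0 0.229" --pt "0.36 0.146 -0.23 0.003 0 0 0.262"

```text
time_s: 10.05
tcp_pos: [0.4473, -0.1509, 0.2175]
orientation: [0.003, 0.957, 0.29, 0.002]
ft_force: [3.4, -3.8, -0.5]
gripper_width: 0.361
grip_force: 2.3
```

```bash
python3 arc.py -156 -203 8
```

```text
row [0.36, np.float64(0.0085), np.float64(-0.0445), np.float64(0.0016), np.float64(0.0023), np.float64(-0.0005), np.float64(0.0314)]
row [0.36, np.float64(0.0195), np.float64(-0.0776), np.float64(0.0014), np.float64(0.0023), np.float64(-0.0007), np.float64(0.064)]
row [0.36, np.float64(0.0339), np.float64(-0.1093), np.float64(0.0012), np.float64(0.0023), np.float64(-0.0008), np.float64(0.0967)]
row [0.36, np.float64(0.0514), np.float64(-0.1394), np.float64(0.001), np.float64(0.0022), np.float64(-0.0009), np.float64(0.1293)]
row [0.36, np.float64(0.072), np.float64(-0.1676), np.float64(0.0008), np.float64(0.0022), np.float64(-0.001), np.float64(0.1619)]
row [0.36, np.float64(0.0953), np.float64(-0.1935), np.float64(0.0007), np.float64(0.0022), np.float64(-0.0011), np.float64(0.1946)]
row [0.36, np.float64(0.1211), np.float64(-0.2169), np.float64(0.0005), np.float64(0.0021), np.float64(-0.0013), np.float64(0.2272)]
row [0.36, np.float64(0.1492), np.float64(-0.2375), np.float64(0.0004), np.float64(0.0021), np.float64(-0.0014), np.float64(0.2599)]
```

Request:
move_arm --pt "0.36 0.007 -0.034 0 0 0 0.033" --pt "0.36 0.018 -0.068 0 0 0 0.066" --pt "0.36 0.032 -0.1 0 0 0 0.0985" --pt "0.36 0.05 -0.13 0 0 0 0.131" --pt "0.36 0.071 -0.158 0 0 0 0.164" --pt "0.36 0.094 -0.184 0 0 0 0.197" --pt "0.36 0.12 -0.207 0 0 0 0.229" --pt "0.36 0.148 -0.228 0 0 0 0.262"

```text
time_s: 11.05
tcp_pos: [0.4441, -0.0827, 0.2174]
orientation: [0.003, 0.993, -0.117, 0.001]
ft_force: [-2.5, -3.8, 2.6]
gripper_width: 0.36
grip_force: 2.3
```

```bash
python3 arc.py -203 -249 8
```

```text
row [0.36, np.float64(0.0107), np.float64(-0.042), np.float64(0.0013), np.float64(0.0015), np.float64(-0.0006), np.float64(0.0299)]
row [0.36, np.float64(0.0213), np.float64(-0.0744), np.float64(0.0012), np.float64(0.0015), np.float64(-0.0007), np.float64(0.0618)]
row [0.36, np.float64(0.0351), np.float64(-0.1056), np.float64(0.0011), np.float64(0.0015), np.float64(-0.0007), np.float64(0.0938)]
row [0.36, np.float64(0.052), np.float64(-0.1352), np.float64(0.001), np.float64(0.0014), np.float64(-0.0008), np.float64(0.1257)]
row [0.36, np.float64(0.0718), np.float64(-0.163), np.float64(0.0009), np.float64(0.0014), np.float64(-0.0009), np.float64(0.1577)]
row [0.36, np.float64(0.0942), np.float64(-0.1887), np.float64(0.0008), np.float64(0.0014), np.float64(-0.001), np.float64(0.1896)]
row [0.36, np.float64(0.1191), np.float64(-0.212), np.float64(0.0007), np.float64(0.0013), np.float64(-0.001), np.float64(0.2216)]
row [0.36, np.float64(0.1462), np.float64(-0.2327), np.float64(0.0006), np.float64(0.0013), np.float64(-0.0011), np.float64(0.2535)]
```

Request:
move_arm --pt "0.36 0.007 -0.034 0 0 0 0.033" --pt "0.36 0.018 -0.068 0 0 0 0.066" --pt "0.36 0.032 -0.1 0 0 0 0.0985" --pt "0.36 0.05 -0.13 0 0 0 0.131" --pt "0.36 0.071 -0.158 0 0 0 0.164" --pt "0.36 0.094 -0.184 0 0 0 0.197" --pt "0.36 0.115 -0.203 0 0 0 0.223" --pt "0.36 0.124 -0.213 0 0 0 0.23"

```text
time_s: 12.05
tcp_pos: [0.4862, -0.0366, 0.2169]
orientation: [0.001, 0.888, -0.459, 0.0]
ft_force: [-3.0, -2.7, 3.0]
gripper_width: 0.359
grip_force: 2.2
```

```bash
python3 arc.py -244 -252 4;python3 -c "
from h import *
s=bot.observe();print(s['tcp_pos'],s['ft_force'])"
```

```text
row [0.36, np.float64(0.0059), np.float64(-0.0104), np.float64(-0.0003), np.float64(0.0005), np.float64(-0.0003), np.float64(0.0079)]
row [0.36, np.float64(0.0085), np.float64(-0.022), np.float64(-0.0003), np.float64(0.0005), np.float64(-0.0003), np.float64(0.019)]
row [0.36, np.float64(0.0114), np.float64(-0.0335), np.float64(-0.0004), np.float64(0.0005), np.float64(-0.0004), np.float64(0.0301)]
row [0.36, np.float64(0.0148), np.float64(-0.0449), np.float64(-0.0004), np.float64(0.0005), np.float64(-0.0004), np.float64(0.0412)]
[ 0.48615085 -0.03663493  0.216922  ] [-3.04561566 -2.67685861  3.01987916]
```

Request:
move_arm --pt "0.36 0.002 -0.008 0 0 0 0" --pt "0.36 0.004 -0.016 0 0 0 0" --pt "0.36 0.006 -0.022 0 0 0 0" --pt "0.36 0.006 -0.022 0 0 0 0"

```text
time_s: 12.55
tcp_pos: [0.4919, -0.0338, 0.2158]
orientation: [-0.0, 0.888, -0.459, -0.0]
ft_force: [-3.5, -0.8, 3.6]
gripper_width: 0.359
grip_force: 1.8
```

Request:
move_arm --pt "0.36 0.001 -0.006 0 0 0 0" --pt "0.36 0.002 -0.01 0 0 0 0" --pt "0.36 0.002 -0.01 0 0 0 0"

```text
time_s: 12.92
tcp_pos: [0.4943, -0.0326, 0.2157]
orientation: [-0.0, 0.888, -0.459, -0.0]
ft_force: [-3.9, -0.3, 1.0]
gripper_width: 0.361
grip_force: 1.8
```

Request:
move_arm --pt "0.36 0.001 -0.006 0 0 0 0" --pt "0.36 0.002 -0.012 0 0 0 0" --pt "0.36 0.002 -0.012 0 0 0 0"

```text
time_s: 13.3
tcp_pos: [0.4947, -0.0323, 0.2156]
orientation: [0.002, 0.888, -0.459, -0.002]
ft_force: [-8.7, -2.5, 3.2]
gripper_width: 0.364
grip_force: 4.3
```

Request:
move_arm --pt "0.36 0.001 -0.006 0 0 0 0" --pt "0.36 0.001 -0.006 0 0 0 0"

```text
time_s: 13.55
tcp_pos: [0.4948, -0.0323, 0.2156]
orientation: [0.003, 0.888, -0.459, -0.003]
ft_force: [-10.3, -3.7, 5.6]
gripper_width: 0.361
grip_force: 5.6
```

```bash
python3 look.py 3; python3 -c "
from h import *
print(bot.observe()['joint_positions'])"; python3 -c "
import cv2,numpy as np
f=lambda p,x,y:cv2.resize(cv2.imread(p)[y:y+120,x:x+100],None,fx=4,fy=4,interpolation=cv2.INTER_CUBIC)
cv2.imwrite('pics/c3.png',np.hstack([f('pics/top3.png',250,205),f('pics/side3.png',240,185)]))"
```

```text
[ 0.4948 -0.0323  0.2155] [-10.8  -4.    6. ] 13.65
[-0.20217375  0.15481098  1.64167041 -0.00435859  1.35233813  2.32382936]
```

View pics/c3.png

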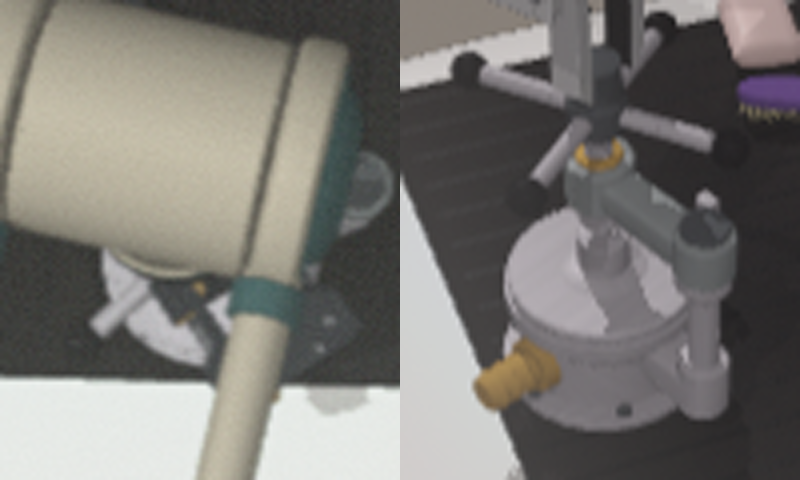

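Run:
```python
from h import *
H=np.array([.4926,-.0343])
for X,Y in ((470,68),(660,22),(730,148),(525,195)):
    p=onz('side',240+(X-399.5)/4-.5,185+(Y+.5)/4-.5,.199); d=p[:2]-H; print(p.round(4),np.hypot(*d).round(4),np.degrees(np.arctan2(d[1],d[0])).round(1))
```

```text
[0.4399 0.0222 0.199 ] 0.0773 133.0
[0.5514 0.0243 0.199 ] 0.083 44.9
[ 0.5471 -0.0911  0.199 ] 0.0787 -46.2
[ 0.4366 -0.0878  0.199 ] 0.0775 -136.3
```

Request:
move_arm --pt "0.4 -0.001 0.012 0 0 0 0" --pt "0.4 -0.001 0.012 -0.08 0 0 0" --pt "0.4 -0.001 0.012 -0.2 0 0 0"

```text
time_s: 14.02
tcp_pos: [0.4979, -0.0323, 0.266]
orientation: [-0.001, 0.888, -0.459, 0.001]
ft_force: [0.9, -0.3, 0.3]
gripper_width: 0.399
grip_force: 0.0
```

```bash
cat > sp.py <<'E'
import sys
from h import *
# sp.py z th:back ... ; tool pose behind spoke at th (deg), back mm
H=np.array([.4926,-.0343]); z=float(sys.argv[1])
s=bot.observe(); print(s['tcp_pos'].round(4),s['ft_force'].round(1),s['time_s'])
for a in sys.argv[2:]:
    th,b=map(float,a.split(':')); th=np.radians(th); r=np.array([np.cos(th),np.sin(th)]); t=np.array([r[1],-r[0]])
    row([*(H+.058*r-b/1000*t),z],np.degrees(th)-180,0)
E
python3 sp.py .255 134:20; python3 sp.py .183 134:20
```

```text
[ 0.4979 -0.0323  0.266 ] [ 0.9 -0.3  0.3] 14.025
row [0, np.float64(-0.2228), np.float64(0.1361), np.float64(0.0435), np.float64(-0.0005), np.float64(-0.0011), np.float64(-0.5482)]
[ 0.4979 -0.0323  0.266 ] [ 0.9 -0.3  0.3] 14.025
row [0, np.float64(-0.2231), np.float64(0.1371), np.float64(0.3315), np.float64(-0.0005), np.float64(-0.0011), np.float64(-0.5482)]
```

Request:
move_arm --pt "0 -0.05 0.034 0.04 0 0 -0.06" --pt "0 -0.11 0.068 0.04 0 0 -0.12" --pt "0 -0.16 0.1 0.04 0 0 -0.18" --pt "0 -0.222 0.136 0.04 0 0 -0.24" --pt "0 -0.222 0.136 0.04 0 0 -0.3" --pt "0 -0.222 0.136 0.04 0 0 -0.36" --pt "0 -0.222 0.136 0.04 0 0 -0.42" --pt "0 -0.222 0.136 0.04 0 0 -0.48"

```text
time_s: 15.02
tcp_pos: [0.4388, -0.0067, 0.2564]
orientation: [0.0, 0.962, 0.272, 0.003]
ft_force: [0.0, -0.1, 0.3]
gripper_width: 0.006
grip_force: 0.0
```

```bash
python3 sp.py .183 134:20
```

```text
[ 0.4388 -0.0067  0.2564] [ 0.  -0.1  0.3] 15.025
row [0, np.float64(-0.004), np.float64(-0.0032), np.float64(0.2936), np.float64(0.001), np.float64(-0.0016), np.float64(-0.0688)]
```

Request:
move_arm --pt "0 -0.003 -0.002 0 0 0 -0.06" --pt "0 -0.003 -0.002 0.05 0 0 -0.068" --pt "0 -0.003 -0.002 0.12 0 0 -0.068" --pt "0 -0.003 -0.002 0.2 0 0 -0.068" --pt "0 -0.003 -0.002 0.29 0 0 -0.068" --pt "0 -0.003 -0.002 0.29 0 0 -0.068"

```text
time_s: 15.78
tcp_pos: [0.4346, -0.0065, 0.1816]
orientation: [-0.001, 0.929, 0.37, -0.001]
ft_force: [-0.3, 0.4, -0.2]
gripper_width: 0.005
grip_force: 0.0
```

```bash
python3 sp.py .183 134:13 126:13 118:13 110:13 102:13 94:13 86:13 78:13 70:13
```

```text
[ 0.4346 -0.0065  0.1816] [-0.3  0.4 -0.2] 15.775
row [0, np.float64(0.0378), np.float64(0.009), np.float64(-0.0056), np.float64(-0.0008), np.float64(0.0003), np.float64(-0.0034)]
row [0, np.float64(0.0705), np.float64(0.0036), np.float64(-0.0056), np.float64(-0.0008), np.float64(0.0004), np.float64(0.041)]
row [0, np.float64(0.1037), np.float64(0.0029), np.float64(-0.0057), np.float64(-0.0007), np.float64(0.0004), np.float64(0.0855)]
row [0, np.float64(0.1366), np.float64(0.0068), np.float64(-0.0057), np.float64(-0.0007), np.float64(0.0005), np.float64(0.1299)]
row [0, np.float64(0.1687), np.float64(0.0152), np.float64(-0.0058), np.float64(-0.0007), np.float64(0.0005), np.float64(0.1744)]
row [0, np.float64(0.1993), np.float64(0.0281), np.float64(-0.0058), np.float64(-0.0007), np.float64(0.0006), np.float64(0.2188)]
row [0, np.float64(0.2278), np.float64(0.045), np.float64(-0.0059), np.float64(-0.0006), np.float64(0.0006), np.float64(0.2632)]
row [0, np.float64(0.2537), np.float64(0.0658), np.float64(-0.006), np.float64(-0.0006), np.float64(0.0007), np.float64(0.3077)]
row [0, np.float64(0.2764), np.float64(0.09), np.float64(-0.0061), np.float64(-0.0005), np.float64(0.0007), np.float64(0.3521)]
```

Request:
move_arm --pt "0 0.038 0.009 0 0 0 0" --pt "0 0.07 0.004 0 0 0 0.041" --pt "0 0.104 0.003 0 0 0 0.085" --pt "0 0.137 0.007 0 0 0 0.13" --pt "0 0.169 0.015 0 0 0 0.174" --pt "0 0.199 0.028 0 0 0 0.219" --pt "0 0.228 0.045 0 0 0 0.263" --pt "0 0.254 0.066 0 0 0 0.308"

```text
time_s: 16.77
tcp_pos: [0.4895, 0.0252, 0.1822]
orientation: [0.001, 0.994, -0.107, -0.004]
ft_force: [-6.5, -1.4, -5.4]
gripper_width: 0.006
grip_force: 3.2
```

```bash
python3 sp.py .183 78:13 70:13 66:13;python3 -c "
from h import *
x=R.from_quat(np.roll(bot.observe()['orientation'],-1)).apply([[1,0,0],[0,1,0]]);print(x@bot.observe()['ft_force'])"
```

```text
[0.4895 0.0252 0.1822] [-6.5 -1.4 -5.4] 16.775
row [0, np.float64(0.0095), np.float64(-0.002), np.float64(-0.0033), np.float64(0.0006), np.float64(0.0026), np.float64(-0.0013)]
row [0, np.float64(0.0423), np.float64(-0.0071), np.float64(-0.0036), np.float64(0.0008), np.float64(0.0025), np.float64(0.0432)]
row [0, np.float64(0.0588), np.float64(-0.0079), np.float64(-0.0037), np.float64(0.0009), np.float64(0.0025), np.float64(0.0654)]
[-5.9873709   2.68427145]
```

Request:
move_arm --pt "0 0.02 -0.003 0.003 0 0 0.028" --pt "0 0.04 -0.005 0.006 0 0 0.056"

```text
time_s: 17.02
tcp_pos: [0.5003, 0.0247, 0.1815]
orientation: [0.0, 0.981, -0.193, -0.003]
ft_force: [-6.0, 0.2, 1.4]
gripper_width: 0.007
grip_force: 3.3
```

```bash
cat > f.py <<'E'
# mean push along tool x over n camera periods
import sys
from h import *
F=[]
for i in range(int(sys.argv[1])):
    s=bot.observe(); x=R.from_quat(np.roll(s['orientation'],-1)).apply([1,0,0]); F.append([s['ft_force']@x, s['ft_force'][2]]); imaging.read_camera('side')
print(np.round(F,2).tolist(),'mean',np.mean(F,0).round(2))
# spoke angle assuming contact, 13.5 mm
s=bot.observe(); M=R.from_quat(np.roll(s['orientation'],-1)); d=s['tcp_pos'][:2]-np.array([.4926,-.0343]); x=M.apply([1,0,0])[:2]; rr=np.hypot(*d)
print('spoke deg',np.degrees(np.arctan2(d[1],d[0])-np.arcsin(13.5e-3/rr)).round(2),'r',rr.round(4),s['tcp_pos'].round(4),s['time_s'])
E
python3 f.py 4; python3 sp.py .183 70:25; python3 sp.py .25 158:20;python3 sp.py .18 158:20
```

```text
[[-5.65, 1.39], [-6.33, -1.1], [-4.03, -2.08], [-3.99, -1.42]] mean [-5.  -0.8]
spoke deg 68.76 r 0.0593 [0.501  0.0244 0.1816] 17.225
[0.501  0.0244 0.1816] [-5.2 -1.4 -2.7] 17.225
row [0, np.float64(-0.051), np.float64(0.0021), np.float64(-0.0054), np.float64(0.0004), np.float64(0.0014), np.float64(-0.0114)]
[0.501  0.0244 0.1816] [-5.2 -1.4 -2.7] 17.225
row [0, np.float64(-0.1759), np.float64(0.3109), np.float64(-0.2724), np.float64(-0.0007), np.float64(0.0015), np.float64(-0.5003)]
[0.501  0.0244 0.1816] [-5.2 -1.4 -2.7] 17.225
row [0, np.float64(-0.1746), np.float64(0.3105), np.float64(0.0076), np.float64(-0.0007), np.float64(0.0015), np.float64(-0.5003)]
```

Request:
move_arm --pt "0 -0.025 0 0 0 0 0" --pt "0 -0.03 0 -0.12 0 0 -0.03" --pt "0 -0.06 0.05 -0.2 0 0 -0.085" --pt "0 -0.1 0.12 -0.2 0 0 -0.14" --pt "0 -0.14 0.19 -0.2 0 0 -0.2" --pt "0 -0.175 0.26 -0.2 0 0 -0.26" --pt "0 -0.175 0.311 -0.2 0 0 -0.32" --pt "0 -0.175 0.311 -0.2 0 0 -0.38"

```text
time_s: 18.23
tcp_pos: [0.4344, -0.0322, 0.2333]
orientation: [0.001, 0.919, 0.394, 0.002]
ft_force: [-1.1, 0.2, 0.5]
gripper_width: 0.005
grip_force: 0.0
```

```bash
python3 sp.py .18 159:20
```

```text
[ 0.4344 -0.0322  0.2333] [-1.1  0.2  0.5] 18.225
row [0, np.float64(-0.009), np.float64(-0.01), np.float64(0.2131), np.float64(0.0015), np.float64(-0.0007), np.float64(-0.1255)]
```

Request:
move_arm --pt "0 -0.009 -0.01 0 0 0 -0.06" --pt "0 -0.009 -0.01 0.03 0 0 -0.12" --pt "0 -0.009 -0.01 0.12 0 0 -0.125" --pt "0 -0.009 -0.01 0.21 0 0 -0.125" --pt "0 -0.009 -0.01 0.21 0 0 -0.125"

```text
time_s: 18.85
tcp_pos: [0.4298, -0.0312, 0.1792]
orientation: [-0.0, 0.826, 0.564, 0.0]
ft_force: [0.2, 0.6, 0.1]
gripper_width: 0.007
grip_force: 0.0
```

```bash
python3 sp.py .18 159:13 151:13 143:13 135:13 127:13 119:13 111:13 103:13
```

```text
[ 0.4298 -0.0312  0.1792] [0.2 0.6 0.1] 18.85
row [0, np.float64(0.0265), np.float64(0.0067), np.float64(-0.0033), np.float64(0.0), np.float64(-0.0002), np.float64(-0.002)]
row [0, np.float64(0.0593), np.float64(0.0015), np.float64(-0.0033), np.float64(0.0), np.float64(-0.0002), np.float64(0.0424)]
row [0, np.float64(0.0924), np.float64(0.001), np.float64(-0.0033), np.float64(0.0), np.float64(-0.0002), np.float64(0.0869)]
row [0, np.float64(0.1253), np.float64(0.005), np.float64(-0.0032), np.float64(0.0), np.float64(-0.0002), np.float64(0.1313)]
row [0, np.float64(0.1574), np.float64(0.0136), np.float64(-0.0032), np.float64(-0.0), np.float64(-0.0002), np.float64(0.1758)]
row [0, np.float64(0.1879), np.float64(0.0266), np.float64(-0.0032), np.float64(-0.0), np.float64(-0.0002), np.float64(0.2202)]
row [0, np.float64(0.2163), np.float64(0.0437), np.float64(-0.0032), np.float64(-0.0), np.float64(-0.0002), np.float64(0.2647)]
row [0, np.float64(0.2421), np.float64(0.0645), np.float64(-0.0032), np.float64(-0.0), np.float64(-0.0002), np.float64(0.3091)]
```

Request:
move_arm --pt "0 0.026 0.006 0 0 0 0" --pt "0 0.059 0.002 0.001 0 0 0.042" --pt "0 0.092 0.001 0.002 0 0 0.087" --pt "0 0.125 0.005 0.004 0 0 0.131" --pt "0 0.157 0.014 0.005 0 0 0.175" --pt "0 0.188 0.026 0.006 0 0 0.22" --pt "0 0.216 0.043 0.008 0 0 0.264" --pt "0 0.242 0.064 0.009 0 0 0.309"

```text
time_s: 19.85
tcp_pos: [0.4654, 0.0178, 0.1783]
orientation: [0.002, 0.994, 0.112, -0.001]
ft_force: [-5.8, -4.7, 1.6]
gripper_width: 0.013
grip_force: 2.9
```

```bash
python3 f.py 3; python3 sp.py .176 103:13 99:13 95:13 91:13 87:13 83:13 79:13 75:13 71:13
```

```text
[[-6.74, 1.6], [-4.72, 2.59], [-3.91, 1.56]] mean [-5.12  1.92]
spoke deg 103.27 r 0.0587 [0.4664 0.0182 0.1782] 20.0
[0.4664 0.0182 0.1782] [-3.1 -3.7  0.6] 20.0
row [0, np.float64(0.0031), np.float64(-0.004), np.float64(0.0088), np.float64(0.0008), np.float64(0.0004), np.float64(0.0004)]
row [0, np.float64(0.0194), np.float64(-0.007), np.float64(0.0088), np.float64(0.0008), np.float64(0.0003), np.float64(0.0226)]
row [0, np.float64(0.0359), np.float64(-0.0089), np.float64(0.0088), np.float64(0.0008), np.float64(0.0003), np.float64(0.0449)]
row [0, np.float64(0.0525), np.float64(-0.0096), np.float64(0.0087), np.float64(0.0008), np.float64(0.0003), np.float64(0.0671)]
row [0, np.float64(0.0691), np.float64(-0.0092), np.float64(0.0087), np.float64(0.0008), np.float64(0.0003), np.float64(0.0893)]
row [0, np.float64(0.0856), np.float64(-0.0076), np.float64(0.0087), np.float64(0.0008), np.float64(0.0002), np.float64(0.1115)]
row [0, np.float64(0.102), np.float64(-0.0049), np.float64(0.0087), np.float64(0.0008), np.float64(0.0002), np.float64(0.1337)]
row [0, np.float64(0.1181), np.float64(-0.0011), np.float64(0.0087), np.float64(0.0009), np.float64(0.0002), np.float64(0.156)]
row [0, np.float64(0.1339), np.float64(0.0039), np.float64(0.0087), np.float64(0.0009), np.float64(0.0001), np.float64(0.1782)]
```

Request:
move_arm --pt "0 0.018 -0.005 0.002 0 0 0.0222" --pt "0 0.034 -0.007 0.003 0 0 0.0444" --pt "0 0.05 -0.008 0.005 0 0 0.067" --pt "0 0.067 -0.0075 0.006 0 0 0.089"

```text
time_s: 20.5
tcp_pos: [0.4811, 0.0241, 0.177]
orientation: [0.001, 1.0, -0.027, -0.001]
ft_force: [-6.3, -3.4, 4.9]
gripper_width: 0.006
grip_force: 3.4
```

Request:
move_arm --pt "0 0.0165 -0.003 0.001 0 0 0.0222" --pt "0 0.033 -0.005 0.002 0 0 0.0444" --pt "0 0.0495 -0.006 0.003 0 0 0.0667" --pt "0 0.066 -0.0055 0.004 0 0 0.089"

```text
time_s: 21.0
tcp_pos: [0.4975, 0.0252, 0.176]
orientation: [0.0, 0.986, -0.166, -0.001]
ft_force: [-6.0, -0.9, 6.8]
gripper_width: 0.004
grip_force: 3.5
```

```bash
python3 f.py 3; python3 sp.py .22 160:20
```

```text
[[-5.43, 6.81], [-5.68, 3.89], [-4.78, 4.35]] mean [-5.29  5.02]
spoke deg 71.73 r 0.0597 [0.498  0.0251 0.1759] 21.15
[0.498  0.0251 0.1759] [-3.9 -1.3  3.6] 21.15
row [0, np.float64(-0.1767), np.float64(0.3078), np.float64(-0.1758), np.float64(-0.0001), np.float64(0.0006), np.float64(-0.4944)]
```

Request:
move_arm --pt "0 -0.025 0 0 0 0 0" --pt "0 -0.03 0 -0.12 0 0 -0.03" --pt "0 -0.06 0.05 -0.2 0 0 -0.085" --pt "0 -0.1 0.12 -0.2 0 0 -0.14" --pt "0 -0.14 0.19 -0.2 0 0 -0.2" --pt "0 -0.175 0.26 -0.2 0 0 -0.26" --pt "0 -0.175 0.311 -0.2 0 0 -0.32" --pt "0 -0.175 0.311 -0.2 0 0 -0.38"

```text
time_s: 22.15
tcp_pos: [0.433, -0.0343, 0.2256]
orientation: [0.001, 0.908, 0.418, 0.002]
ft_force: [0.6, 0.5, -0.1]
gripper_width: 0.003
grip_force: 0.0
```

```bash
python3 sp.py .175 161.5:20
```

```text
[ 0.433  -0.0343  0.2256] [ 0.6  0.5 -0.1] 22.15
row [0, np.float64(-0.0067), np.float64(-0.0046), np.float64(0.2024), np.float64(0.001), np.float64(-0.0006), np.float64(-0.1224)]
```

Request:
move_arm --pt "0 -0.007 -0.006 0 0 0 -0.06" --pt "0 -0.007 -0.006 0.03 0 0 -0.12" --pt "0 -0.007 -0.006 0.12 0 0 -0.122" --pt "0 -0.007 -0.006 0.2 0 0 -0.122" --pt "0 -0.007 -0.006 0.2 0 0 -0.122"

```text
time_s: 22.78
tcp_pos: [0.4298, -0.0339, 0.1742]
orientation: [-0.001, 0.813, 0.582, 0.0]
ft_force: [-0.6, 0.3, 0.1]
gripper_width: 0.002
grip_force: 0.0
```

```bash
python3 sp.py .175 161:13 154:13 147:13 140:13 133:13 126:13 120:13 116:13
```

```text
[ 0.4298 -0.0339  0.1742] [-0.6  0.3  0.1] 22.775
row [0, np.float64(0.0281), np.float64(0.0063), np.float64(-0.0031), np.float64(-0.0003), np.float64(-0.0003), np.float64(0.0007)]
row [0, np.float64(0.0568), np.float64(0.0018), np.float64(-0.0031), np.float64(-0.0003), np.float64(-0.0003), np.float64(0.0396)]
row [0, np.float64(0.0858), np.float64(0.0007), np.float64(-0.0031), np.float64(-0.0003), np.float64(-0.0002), np.float64(0.0785)]
row [0, np.float64(0.1147), np.float64(0.0033), np.float64(-0.003), np.float64(-0.0003), np.float64(-0.0002), np.float64(0.1174)]
row [0, np.float64(0.1431), np.float64(0.0093), np.float64(-0.003), np.float64(-0.0004), np.float64(-0.0002), np.float64(0.1563)]
row [0, np.float64(0.1706), np.float64(0.0188), np.float64(-0.003), np.float64(-0.0004), np.float64(-0.0002), np.float64(0.1952)]
row [0, np.float64(0.193), np.float64(0.0295), np.float64(-0.003), np.float64(-0.0004), np.float64(-0.0002), np.float64(0.2285)]
row [0, np.float64(0.2073), np.float64(0.0379), np.float64(-0.003), np.float64(-0.0004), np.float64(-0.0001), np.float64(0.2507)]
```

Request:
move_arm --pt "0 0.028 0.006 0 0 0 0" --pt "0 0.057 0.002 0.001 0 0 0.04" --pt "0 0.086 0.001 0.002 0 0 0.0785" --pt "0 0.115 0.003 0.004 0 0 0.117" --pt "0 0.143 0.009 0.005 0 0 0.156" --pt "0 0.171 0.018 0.006 0 0 0.195"

```text
time_s: 23.52
tcp_pos: [0.4473, 0.0033, 0.1742]
orientation: [0.002, 0.951, 0.308, -0.001]
ft_force: [-3.4, -6.3, 0.5]
gripper_width: 0.002
grip_force: 3.0
```

```bash
python3 f.py 3; python3 sp.py .172 126:13 122:13 118:13 114:13 110:13 106:13 102:13
```

```text
[[-6.48, 0.51], [-5.01, 0.91], [-4.62, 0.82]] mean [-5.37  0.75]
spoke deg 126.31 r 0.0587 [0.4479 0.0038 0.174 ] 23.675
[0.4479 0.0038 0.174 ] [-2.6 -4.9  2. ] 23.675
row [0, np.float64(0.0032), np.float64(-0.0036), np.float64(0.0082), np.float64(0.0006), np.float64(0.0006), np.float64(0.0007)]
row [0, np.float64(0.0196), np.float64(-0.0066), np.float64(0.0082), np.float64(0.0006), np.float64(0.0006), np.float64(0.0229)]
row [0, np.float64(0.0361), np.float64(-0.0085), np.float64(0.0081), np.float64(0.0006), np.float64(0.0005), np.float64(0.0451)]
row [0, np.float64(0.0526), np.float64(-0.0092), np.float64(0.0081), np.float64(0.0006), np.float64(0.0005), np.float64(0.0674)]
row [0, np.float64(0.0692), np.float64(-0.0088), np.float64(0.0081), np.float64(0.0006), np.float64(0.0005), np.float64(0.0896)]
row [0, np.float64(0.0857), np.float64(-0.0072), np.float64(0.008), np.float64(0.0007), np.float64(0.0005), np.float64(0.1118)]
row [0, np.float64(0.1021), np.float64(-0.0045), np.float64(0.008), np.float64(0.0007), np.float64(0.0005), np.float64(0.134)]
```

Request:
move_arm --pt "0 0.018 -0.004 0.002 0 0 0.0222" --pt "0 0.034 -0.006 0.003 0 0 0.0444" --pt "0 0.05 -0.007 0.004 0 0 0.067"

```text
time_s: 24.05
tcp_pos: [0.4565, 0.0122, 0.1734]
orientation: [0.001, 0.978, 0.207, -0.001]
ft_force: [-5.1, -5.0, 5.2]
gripper_width: 0.005
grip_force: 3.2
```

Request:
move_arm --pt "0 0.0165 -0.003 0.001 0 0 0.0222" --pt "0 0.033 -0.005 0.002 0 0 0.0444" --pt "0 0.0495 -0.006 0.003 0 0 0.0667"

```text
time_s: 24.42
tcp_pos: [0.4667, 0.019, 0.1725]
orientation: [0.001, 0.995, 0.104, -0.001]
ft_force: [-5.3, -4.6, 4.7]
gripper_width: 0.006
grip_force: 3.2
```

Request:
move_arm --pt "0 0.0103 -0.002 0.001 0 0 0.0139" --pt "0 0.0206 -0.0035 0.001 0 0 0.0278" --pt "0 0.0247 -0.004 0.002 0 0 0.0333"

```text
time_s: 24.8
tcp_pos: [0.4723, 0.0216, 0.1719]
orientation: [0.0, 0.999, 0.052, -0.001]
ft_force: [-5.9, -2.2, 4.6]
gripper_width: 0.004
grip_force: 3.4
```

Request:
move_arm --pt "0 0.0124 -0.002 0.001 0 0 0.0167" --pt "0 0.0247 -0.0035 0.002 0 0 0.0333"

```text
time_s: 25.05
tcp_pos: [0.4782, 0.0235, 0.1715]
orientation: [0.0, 1.0, -0.001, -0.001]
ft_force: [-6.5, -2.2, 5.5]
gripper_width: 0.008
grip_force: 3.4
```

Request:
move_arm --pt "0 0.0124 -0.002 0.001 0 0 0.0167" --pt "0 0.0247 -0.0035 0.002 0 0 0.0333"

```text
time_s: 25.3
tcp_pos: [0.4842, 0.0247, 0.171]
orientation: [-0.0, 0.999, -0.053, -0.001]
ft_force: [-6.8, -1.8, 4.8]
gripper_width: 0.002
grip_force: 3.4
```

Request:
move_arm --pt "0 0.0124 -0.002 0.001 0 0 0.0167" --pt "0 0.0247 -0.0035 0.002 0 0 0.0333"

```text
time_s: 25.55
tcp_pos: [0.4905, 0.0252, 0.1705]
orientation: [-0.0, 0.994, -0.105, -0.002]
ft_force: [-5.8, -0.5, 4.5]
gripper_width: 0.006
grip_force: 3.3
```

Request:
move_arm --pt "0 0.0124 -0.002 0.001 0 0 0.0167" --pt "0 0.0247 -0.0035 0.002 0 0 0.0333"

```text
time_s: 25.8
tcp_pos: [0.4967, 0.0251, 0.17]
orientation: [-0.001, 0.988, -0.157, -0.002]
ft_force: [-6.0, 0.2, 5.6]
gripper_width: 0.004
grip_force: 3.3
```

```bash
python3 f.py 2
```

```text
[[-5.8, 5.65], [-5.14, 4.36]] mean [-5.47  5.01]
spoke deg 72.6 r 0.0595 [0.4971 0.0251 0.1699] 25.9
```

Request:
move_arm --pt "0 -0.025 0 0 0 0 0" --pt "0 -0.03 0 -0.12 0 0 -0.03" --pt "0 -0.06 0.05 -0.2 0 0 -0.085" --pt "0 -0.1 0.12 -0.2 0 0 -0.14" --pt "0 -0.14 0.19 -0.2 0 0 -0.2" --pt "0 -0.175 0.26 -0.2 0 0 -0.26" --pt "0 -0.175 0.311 -0.2 0 0 -0.32" --pt "0 -0.175 0.311 -0.2 0 0 -0.38"

```text
time_s: 26.9
tcp_pos: [0.4334, -0.0366, 0.2197]
orientation: [0.001, 0.905, 0.426, 0.001]
ft_force: [0.7, 0.8, -0.4]
gripper_width: 0.013
grip_force: 0.0
```

```bash
python3 sp.py .170 162.5:20
```

```text
[ 0.4334 -0.0366  0.2197] [ 0.7  0.8 -0.4] 26.9
row [0, np.float64(-0.0038), np.float64(-0.0086), np.float64(0.1988), np.float64(0.0009), np.float64(-0.0005), np.float64(-0.1224)]
```

Request:
move_arm --pt "0 -0.004 -0.008 0 0 0 -0.06" --pt "0 -0.004 -0.008 0.03 0 0 -0.12" --pt "0 -0.004 -0.008 0.12 0 0 -0.122" --pt "0 -0.004 -0.008 0.198 0 0 -0.122" --pt "0 -0.004 -0.008 0.198 0 0 -0.122"

```text
time_s: 27.52
tcp_pos: [0.4302, -0.0352, 0.1689]
orientation: [-0.001, 0.808, 0.589, 0.0]
ft_force: [0.2, -0.1, 0.0]
gripper_width: 0.007
grip_force: 0.0
```

```bash
python3 sp.py .17 162.5:15 162.5:13 158:13 154:13 150:13 146:13 142:13 138:13
```

```text
[ 0.4302 -0.0352  0.1689] [ 0.2 -0.1  0. ] 27.525
row [0, np.float64(0.0185), np.float64(0.0047), np.float64(-0.0044), np.float64(-0.0003), np.float64(-0.0003), np.float64(-0.002)]
row [0, np.float64(0.0265), np.float64(0.0047), np.float64(-0.0044), np.float64(-0.0003), np.float64(-0.0003), np.float64(-0.002)]
row [0, np.float64(0.0449), np.float64(0.0012), np.float64(-0.0044), np.float64(-0.0003), np.float64(-0.0002), np.float64(0.023)]
row [0, np.float64(0.0614), np.float64(-0.0007), np.float64(-0.0044), np.float64(-0.0003), np.float64(-0.0002), np.float64(0.0452)]
row [0, np.float64(0.0779), np.float64(-0.0014), np.float64(-0.0044), np.float64(-0.0004), np.float64(-0.0002), np.float64(0.0675)]
row [0, np.float64(0.0945), np.float64(-0.0009), np.float64(-0.0044), np.float64(-0.0004), np.float64(-0.0002), np.float64(0.0897)]
row [0, np.float64(0.111), np.float64(0.0006), np.float64(-0.0044), np.float64(-0.0004), np.float64(-0.0002), np.float64(0.1119)]
row [0, np.float64(0.1274), np.float64(0.0034), np.float64(-0.0044), np.float64(-0.0004), np.float64(-0.0002), np.float64(0.1341)]
```

To 158° (about 4° of winding), then check.

Request:
move_arm --pt "0 0.0185 0.004 0 0 0 0" --pt "0 0.0265 0.004 0 0 0 0" --pt "0 0.0365 0.002 0 0 0 0.012" --pt "0 0.045 0.001 0.001 0 0 0.023"

```text
time_s: 28.02
tcp_pos: [0.4347, -0.0273, 0.1704]
orientation: [0.002, 0.829, 0.559, -0.001]
ft_force: [-2.1, -5.8, 3.8]
gripper_width: 0.001
grip_force: 3.1
```

Request:
move_arm --pt "0 0.0124 -0.002 0.001 0 0 0.0167" --pt "0 0.0247 -0.0035 0.002 0 0 0.0333"

```text
time_s: 28.28
tcp_pos: [0.4356, -0.0217, 0.1702]
orientation: [0.003, 0.857, 0.515, -0.002]
ft_force: [-3.8, -7.6, 5.5]
gripper_width: 0.01
grip_force: 3.9
```

```bash
python3 f.py 3
```

```text
[[-8.58, 5.53], [-6.68, 5.13], [-7.18, 5.57]] mean [-7.48  5.41]
spoke deg 153.86 r 0.0584 [ 0.4357 -0.0214  0.1701] 28.425
```

Request:
move_arm --pt "0 0.003 -0.0005 0 0 0 0.004" --pt "0 0.006 -0.001 0.001 0 0 0.008"

```text
time_s: 28.68
tcp_pos: [0.4358, -0.0205, 0.17]
orientation: [0.003, 0.863, 0.505, -0.002]
ft_force: [-3.7, -6.2, 5.5]
gripper_width: 0.007
grip_force: 4.1
```

```bash
python3 f.py 3
```

```text
[[-7.29, 5.53], [-7.66, 5.69], [-8.25, 5.88]] mean [-7.73  5.7 ]
spoke deg 152.87 r 0.0584 [ 0.4359 -0.0204  0.1699] 28.825
```

Request:
move_arm --pt "0 0.003 -0.0005 0 0 0 0.004" --pt "0 0.006 -0.001 0.001 0 0 0.008"

```text
time_s: 29.08
tcp_pos: [0.4362, -0.0192, 0.1697]
orientation: [0.003, 0.87, 0.494, -0.002]
ft_force: [-3.9, -7.4, 5.6]
gripper_width: 0.004
grip_force: 4.3
```

```bash
python3 f.py 3
```

```text
[[-8.41, 5.56], [-7.86, 5.66], [-8.95, 6.12]] mean [-8.4   5.78]
spoke deg 151.51 r 0.0584 [ 0.4363 -0.0191  0.1697] 29.225
```

Request:
move_arm --pt "0 0.0035 -0.0005 0 0 0 0.0045" --pt "0 0.007 -0.001 0.001 0 0 0.009" --pt "0 0.0105 -0.0015 0.001 0 0 0.014"

```text
time_s: 29.6
tcp_pos: [0.4369, -0.0169, 0.1695]
orientation: [0.003, 0.88, 0.475, -0.002]
ft_force: [-4.6, -8.1, 6.4]
gripper_width: 0.008
grip_force: 4.7
```

```bash
python3 f.py 3
```

```text
[[-9.33, 6.39], [-9.64, 6.09], [-8.99, 7.41]] mean [-9.32  6.63]
spoke deg 149.19 r 0.0584 [ 0.4369 -0.0168  0.1695] 29.75
```

Request:
move_arm --pt "0 0.0035 -0.0005 0 0 0 0.0045" --pt "0 0.007 -0.001 0.001 0 0 0.009" --pt "0 0.009 -0.0013 0.001 0 0 0.012"

```text
time_s: 30.12
tcp_pos: [0.4375, -0.015, 0.1692]
orientation: [0.003, 0.889, 0.458, -0.003]
ft_force: [-5.4, -8.2, 7.7]
gripper_width: -0.001
grip_force: 5.0
```

```bash
python3 f.py 4
```

```text
[[-9.86, 7.69], [-9.52, 6.82], [-9.58, 7.06], [-9.86, 6.28]] mean [-9.7   6.96]
spoke deg 147.25 r 0.0584 [ 0.4375 -0.0149  0.1692] 30.325
```

Request:
move_arm --pt "0 0.0035 -0.0005 0 0 0 0.0045" --pt "0 0.007 -0.001 0.001 0 0 0.009" --pt "0 0.009 -0.0013 0.001 0 0 0.012"

```text
time_s: 30.7
tcp_pos: [0.4382, -0.013, 0.169]
orientation: [0.003, 0.897, 0.441, -0.003]
ft_force: [-6.3, -8.2, 8.8]
gripper_width: 0.009
grip_force: 5.4
```

```bash
python3 f.py 4
```

```text
[[-10.47, 8.8], [-10.02, 7.52], [-10.15, 7.54], [-10.44, 8.29]] mean [-10.27   8.04]
spoke deg 145.26 r 0.0584 [ 0.4382 -0.013   0.1689] 30.9
```

Request:
move_arm --pt "0 0.0025 -0.0004 0 0 0 0.003" --pt "0 0.005 -0.0008 0 0 0 0.0065"

```text
time_s: 31.15
tcp_pos: [0.4386, -0.012, 0.1689]
orientation: [0.003, 0.902, 0.432, -0.003]
ft_force: [-7.0, -9.4, 7.8]
gripper_width: 0.005
grip_force: 5.5
```

```bash
python3 f.py 4
```

```text
[[-11.76, 7.76], [-9.77, 8.17], [-11.93, 7.42], [-9.95, 8.09]] mean [-10.85   7.86]
spoke deg 144.15 r 0.0584 [ 0.4387 -0.012   0.1689] 31.35
```

Request:
move_arm --pt "0 -0.02 0 0 0 0 0" --pt "0 -0.032 0 0 0 0 0" --pt "0 -0.032 0 -0.15 0 0 0" --pt "0 -0.032 0 -0.35 0 0 0" --pt "0 -0.032 0 -0.55 0 0 0" --pt "0 -0.032 0.0 -0.7 0 0 0" --pt "0 -0.3 -0.3 -0.7 0 0 0" --pt "0 -0.5 -0.5 -0.7 0 0 0"

```text
time_s: 32.35
tcp_pos: [0.31, -0.0232, 0.3427]
orientation: [0.0, 0.902, 0.432, 0.0]
ft_force: [-0.2, 0.4, 0.7]
gripper_width: 0.006
grip_force: 0.0
```

```bash
python3 look.py 4; python3 -c "
import cv2,numpy as np
f=lambda p,x,y:cv2.resize(cv2.imread(p)[y:y+150,x:x+100],None,fx=4,fy=4,interpolation=cv2.INTER_CUBIC)
cv2.imwrite('pics/c4.png',np.hstack([f('pics/top4.png',260,200),f('pics/side4.png',240,175)]))"
```

```text
[ 0.3059 -0.0225  0.3431] [ 0.8 -0.5  0.4] 32.45
```

View pics/c4.png

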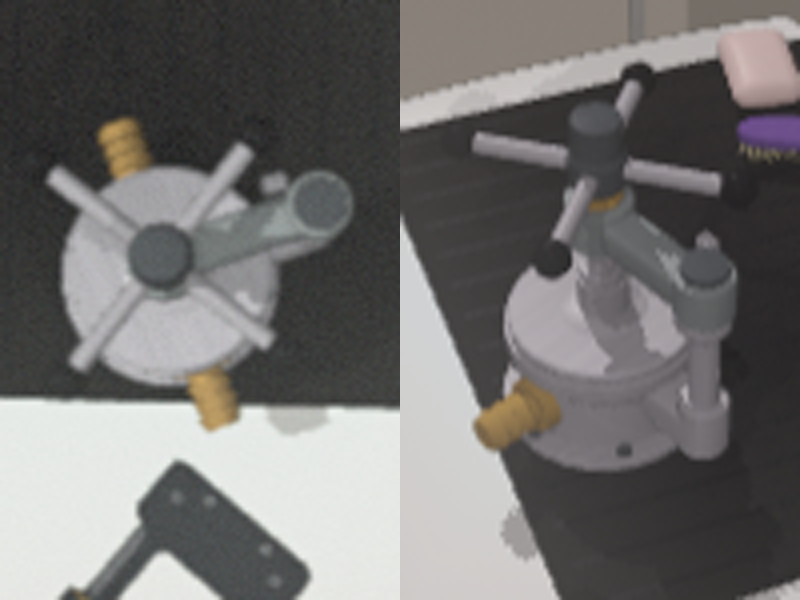

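The lid sits square in the mouth, the clamp is over it with the pad on the boss, and the gripper is clear.

```bash
python3 -c "
from plant import close_job
print(close_job())"
```

```text
the job is handed in; nothing more can be done
None
```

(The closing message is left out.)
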